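# Unstack the bracket parts into their trays

### The arm

A 6-joint arm with a two-finger parallel gripper is mounted at the origin on the work surface. World frame = base frame: x ahead of the robot, y to its left, z up, the work surface at z = 0. Lengths are in mm, angles in rad, forces in N, time in s.
With the tool pointing down it reaches from about 275 to 825 mm from the base axis. Payload 5.2 kg.
Tool frame: the origin (TCP) lies at the very end of the fingers, on their centre line; the grasp point (between the pads) lies 19 mm behind it; z points along the fingers, y is the line along which they close (so a half turn about z gives the same grasp; the last joint's range is limited). The gripper opens to 93 mm and grips with 3 to 60 N. Pads are 15 mm wide; open, the fingers measure 128 mm over their backs; the gripper's body (75 mm by 188 mm) begins 65 mm behind the grasp point.
Start: joints at [-1.364, 0.259, 1.535, -0, 1.348, -0.203], TCP at [219.155, -504.456, 194.453] pointing down, gripper open.
Joint ranges: [-3.14, 3.14], [-0.91, 2.08], [0.19, 2.58], [-1.22, 4.36], [0.22, 2.71], [-3.12, 3.12]. Speed limits (rad/s): [2.57, 2.57, 3.14, 3.14, 3.14, 3.14].

### API

Orientations are given as [roll, pitch, yaw] about the fixed x, y, z axes, in that order (R = Rz(yaw) Ry(pitch) Rx(roll)).
In Python, from bench import robot gives the robot as it stands. The module is installed in compiled form; this text tells all that it offers. Calls block until the motion is done:
- robot.move_ptp(position, orientation): joint-space move of the TCP to a pose.
- robot.move_linear(position, ori=None, speed=150, f_stop=None): straight line of the TCP; ori=None keeps the orientation; speed is the mean speed in mm/s. With f_stop (N) it stops when the force on the tool has changed by that much, and returns True; else False.
- robot.move_j(angles): joint-space move.
- robot.move_gripper(opening): opening from 0.0 (shut) to 1.0 (fully open); the grip force is fixed at half the most; returns when the fingers have stopped.
- robot.sleep(seconds).
- robot.inverse_kinematics(position, orientation): joint angles nearest the present ones, or None.
- robot.get_image(name): name is "side" or "top" or "wrist"; returns a dict with "img" (420x560x3 uint8, blue, green, red), "fovy" (degrees; the focal length in pixels is half the picture's height over the tangent of half this angle, whatever the lens; pixels are square), "cx", "cy" (the principal point, pixels), "eye" and "orientation" of the camera in the world. Camera axes: x right, y down, z forward; pixel columns grow to the right and rows downward; lengths in mm; the calibration is good to about 2 mm. The wrist camera is an equidistant fisheye: a pixel r from the principal point sees the ray r / f radians off the axis. A picture is of the moment at which its call begins. There is no depth.
A pose or a line that the arm cannot do raises robot.MotionError and nothing moves.
- robot.hand_in(): hands the job in, once; it reports no verdict.
Readings, each from a call of its own:
- robot.current_t(): time.
- robot.current_qpos(): joint angles.
- robot.current_joint_vel(): joint speeds.
- robot.current_joint_efforts(): joint torques, N m.
- robot.current_tcp_pos(): TCP position.
- robot.current_eef_rot(): TCP orientation.
- robot.current_contact_force(): force on the tool from outside, world axes, zero at the start.
- robot.current_ft_torque(): the same for the moment, N m.
- robot.current_gripper_width(): opening from 0.0 (shut) to 1.0 (fully open).
Only numpy, scipy, OpenCV 4.12 (cv2) and the standard library are available. Lean on these libraries where they do the work, as an engineer would, in place of code of your own. Each camera call takes 0.05 s, during which the arm holds its last target. There are 200 camera calls.

### The job

Take the stack of bracket parts apart one piece at a time from the top down - the bearing block first, then the short arm that lies across, then the two lower arms in either order - and lay each one straight into the tray made to its size, flat on the tray's floor, right way up and about centred. Set each piece down rather than letting it drop, and leave the mallet, hand plane and flask alone.

Things in the scene. Friction and masses are not known exactly. Their poses are not given: they have to be found in the camera images.
- block_c (a point): bearing block of pale wood, 58 x 58 mm seen from above and 50 mm high, with a 22 mm wide, 12 mm deep groove across its top; its foot tapers to 40 x 40 mm over the lowest 24 mm, upright faces above. On top of the stack, on the short arm. The point is its centre, 25 mm above its underside; x along the groove, z up. Loose, 70 g or so
- bracket_short_c (a point): pale wooden bracket arm, 160 mm long, 42 wide, 50 high, white carved noses on its last 22 mm at each end, flat sides between, 18 mm square mortise through its middle; the shortest; it lies across the two lower arms, under the block. The point is its centre, 25 mm above its underside; x along its length, y across, z up. Loose, about 140 g
- bracket_mid_c (a point): pale wooden bracket arm, 210 mm long, 42 wide, 50 high, white carved noses on its last 22 mm at each end, flat sides between, 18 mm square mortise through its middle; middle length; bottom of the stack beside the long arm (48 mm gap), on two fixed 18 mm high, 26 mm wide cross bearers 100 mm apart. The point is its centre, 25 mm above its underside; x along its length, y across, z up. Loose, about 180 g
- bracket_long_c (a point): pale wooden bracket arm, 260 mm long, 42 wide, 50 high, white carved noses on its last 22 mm at each end, flat sides between, 18 mm square mortise through its middle; the longest; bottom of the stack beside the middle arm, on the same bearers; which is on which side varies. The point is its centre, 25 mm above its underside; x along its length, y across, z up. Loose, about 230 g
- tray_block: shallow fixed plywood tray for the bearing block: inside 78 x 78 mm, floor 5 mm above the bench, rim 6 mm thick and 10 mm above the bench; origin at the centre of its underside, on the bench; x and y along its sides; the block may lie with its groove along either
- tray_short: shallow fixed plywood tray for the short arm: inside 184 x 66 mm, floor 5 mm above the bench, rim 6 mm thick and 10 mm above the bench; origin at the centre of its underside, on the bench; x along its length; the arm may lie either way round
- tray_mid: shallow fixed plywood tray for the middle arm: inside 234 x 66 mm, floor 5 mm above the bench, rim 6 mm thick and 10 mm above the bench; origin at the centre of its underside, on the bench; x along its length; the arm may lie either way round
- tray_long: shallow fixed plywood tray for the long arm: inside 284 x 66 mm, floor 5 mm above the bench, rim 6 mm thick and 10 mm above the bench; origin at the centre of its underside, on the bench; x along its length; the arm may lie either way round
Mind the look-alikes: they are no part of the job. Leave any purple look-alike of the part that bears bracket_short_c alone.

How it is judged (in metres and radians):
On the way, in this order (a step that is already met when the one before it is completed fails the run):
1. the bearing block lies released in its tray (horizontal distance between block_c and tray_block below 0.016 m and z of block_c in the frame of tray_block between 0.026 and 0.034 m and angle between block_c's own z axis and vertical below 0.08 rad and (angle between the x axis of block_c and the x axis of tray_block, either way round below 0.2 rad or angle between the x axis of block_c and the y axis of tray_block, either way round below 0.2 rad) and linear speed of block below 0.03 m/s and contact force between the fingers and block below 0.1 N), for 0.2 s.
2. the short arm lies released in its tray (horizontal distance between bracket_short_c and tray_short below 0.016 m and z of bracket_short_c in the frame of tray_short between 0.026 and 0.034 m and angle between bracket_short_c's own z axis and vertical below 0.08 rad and angle between the x axis of bracket_short_c and the x axis of tray_short, either way round below 0.2 rad and linear speed of bracket_short below 0.03 m/s and contact force between the fingers and bracket_short below 0.1 N), for 0.2 s.
3. the middle and the long arm lie released in theirs (horizontal distance between bracket_mid_c and tray_mid below 0.016 m and z of bracket_mid_c in the frame of tray_mid between 0.026 and 0.034 m and angle between each of bracket_mid_c, bracket_long_c's own z axis and vertical below 0.08 rad and angle between the x axis of bracket_mid_c and the x axis of tray_mid, either way round below 0.2 rad and linear speed of each of bracket_mid, bracket_long below 0.03 m/s and contact force between the fingers and bracket_mid below 0.1 N and horizontal distance between bracket_long_c and tray_long below 0.016 m and z of bracket_long_c in the frame of tray_long between 0.026 and 0.034 m and angle between the x axis of bracket_long_c and the x axis of tray_long, either way round below 0.2 rad and contact force between the fingers and bracket_long below 0.1 N), for 0.2 s.
At the end, for the whole second after the job is handed in: The block and the three arms each lie in their own tray: centre within 16 mm of the tray's centre seen from above, flat on the floor (height within 4 mm, tilt under 0.08 rad, right way up), sides within 0.2 rad of the tray's, released and at rest (all of step 1 and all of step 2 and all of step 3); the robot touches nothing.
It fails at once if a piece was dropped (it fell free, some 25 mm or more: faster than 0.7 m/s while not held) ((linear speed of bracket_long above 0.7 m/s and contact force between the fingers and bracket_long below 0.05 N) or (linear speed of bracket_mid above 0.7 m/s and contact force between the fingers and bracket_mid below 0.05 N) or (linear speed of bracket_short above 0.7 m/s and contact force between the fingers and bracket_short below 0.05 N) or (linear speed of block above 0.7 m/s and contact force between the fingers and block below 0.05 N)).
It fails at once if the mallet, the hand plane or the flask was moved by more than 30 mm (distance of any of mallet, plane, flask from where it was at the start of the episode above 0.03 m).
It also fails if it takes over 106 s, if anything falls off the work surface, if the arm or the gripper's body presses on something with over 40 N, if the wrist force passes 120 N, or if a joint passes its speed limit or range.

## Working session

There is one attempt and no reset: what is moved stays moved. The work goes in short steps, each a Python script; the robot and the scene stay as the last script left them, time stands still between calls to the robot, and variables do not carry over. Pictures are saved under pics/ and viewed, on a budget of 14 in all, crops included, one or two more only if the job needs it, and the job is handed in when it is done.

```bash
mkdir -p pics
cat > h.py <<'E'
import numpy as np, cv2
from bench import robot
from scipy.spatial.transform import Rotation as R
def cam(n):
    d=robot.get_image(n); return d
def rot(o): 
    o=np.array(o,float); return R.from_euler('xyz',o).as_matrix() if o.shape==(3,) else o
def px2w(d,u,v,z):
    f=d['img'].shape[0]/2/np.tan(np.radians(d['fovy'])/2)
    a,b=u-d['cx'],v-d['cy']
    if d.get('fish'):
        r=np.hypot(a,b); t=r/f; ray=np.array([a/r*np.sin(t),b/r*np.sin(t),np.cos(t)]) if r>0 else np.array([0,0,1.])
    else: ray=np.array([a/f,b/f,1])
    w=rot(d['orientation'])@ray; e=np.array(d['eye'],float)
    return e+w*(z-e[2])/w[2]
E
python3 - <<'E'
from h import *
import pickle
for n in ['top','side']:
    d=cam(n); cv2.imwrite(f'pics/{n}0.png',cv2.resize(d['img'],(800,600),interpolation=cv2.INTER_CUBIC)); pickle.dump(d,open(n+'0.pkl','wb'))
    print(n,d['fovy'],d['cx'],d['cy'],d['eye'],d['orientation'])
print(robot.current_tcp_pos(),robot.current_eef_rot(),robot.current_t())
E
```

```text
top 43.895003089626606 279.53984941491314 205.38133015201598 [ 209.51075915   -8.41506034 1501.51518461] [-2.99157224e+00  2.06989239e-03 -1.54049609e+00]
side 57.00749104277046 273.6697489084359 213.00167123825133 [186.46427095 883.8145288  647.32178655] [-2.10974318e+00 -5.13336973e-04 -2.87447188e+00]
[ 219.0534639  -503.92200472  193.71718491] [-3.14001164e+00 -3.05765272e-04  4.09837021e-01] 0.1
```

View pics/top0.png

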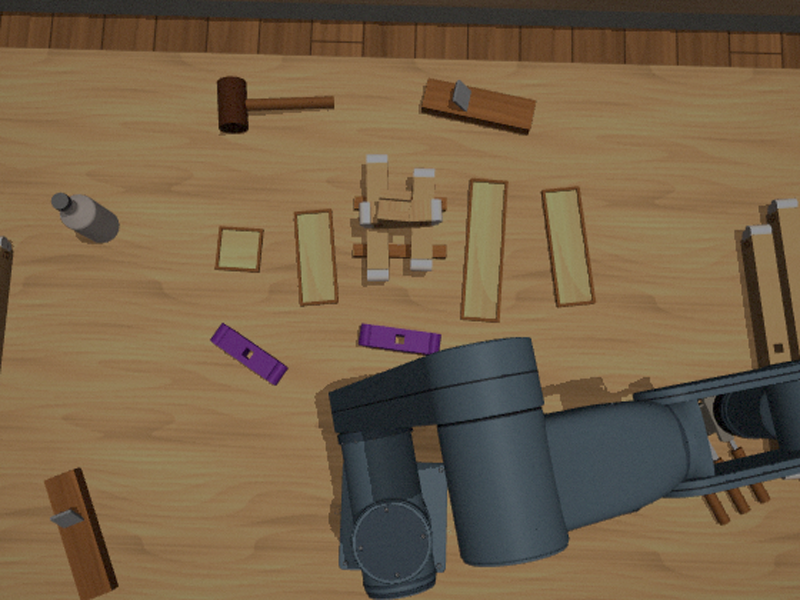

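View pics/side0.png

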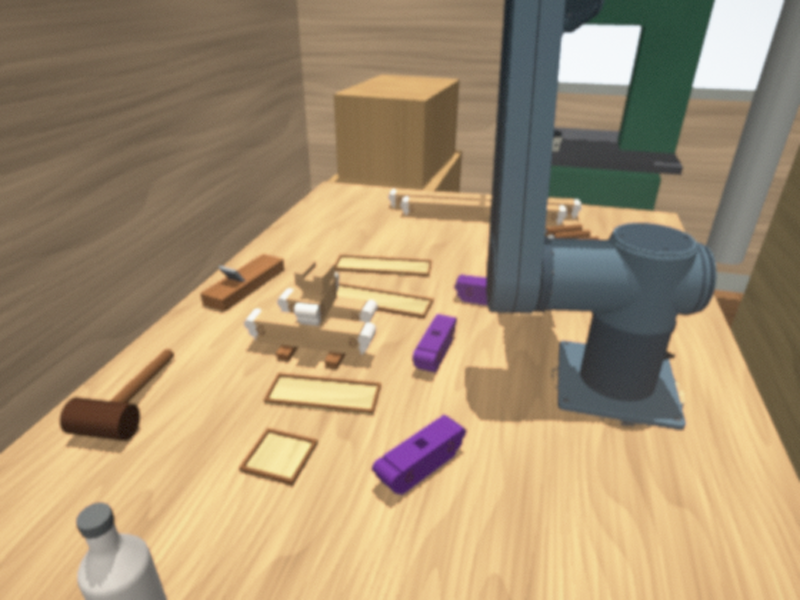

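The top view shows the stack near (400,215), with the long arm on the left and the mid arm on the right. The four trays are at (240,249), (316,257), (484,250) and (568,246). I'll enlarge that region.

Run:
```python
import pickle,cv2
d=pickle.load(open('top0.pkl','rb'))['img']
c=d[100:235,140:430]; cv2.imwrite('pics/c1.png',cv2.resize(c[:, :145],None,fx=4.4,fy=4.4,interpolation=cv2.INTER_CUBIC)); cv2.imwrite('pics/c2.png',cv2.resize(c[:,90:],None,fx=4,fy=4,interpolation=cv2.INTER_CUBIC))
```

```text
(no output)
```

View pics/c1.png

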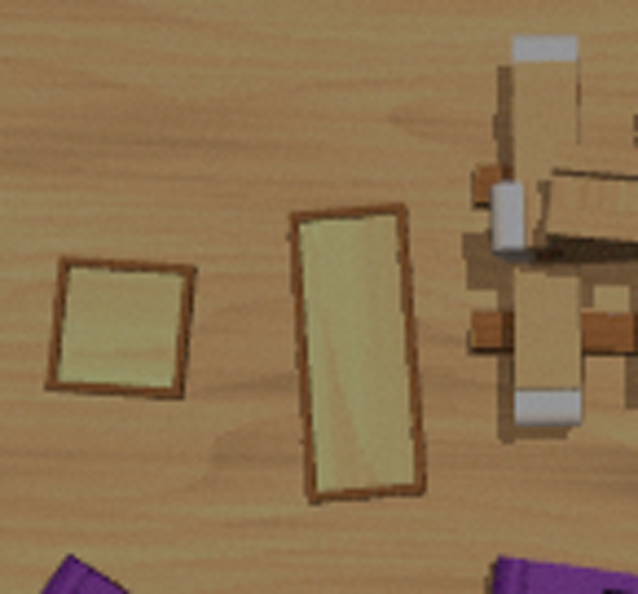

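View pics/c2.png

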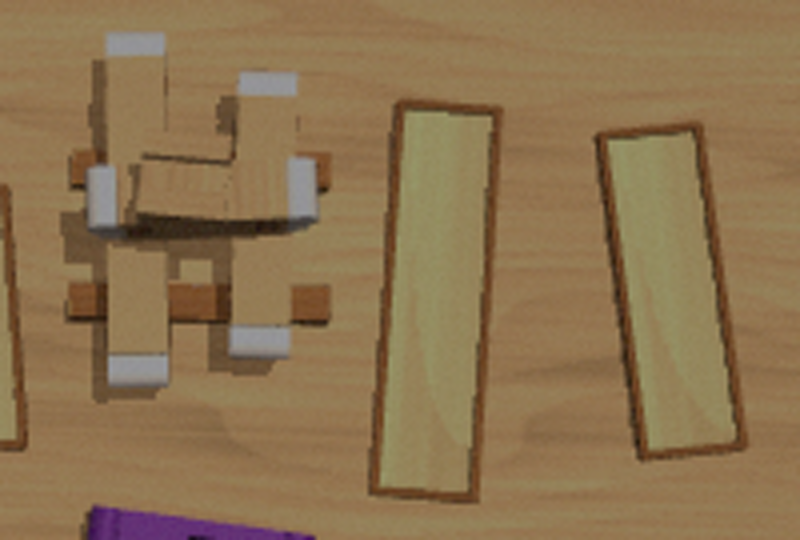

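```bash
cat > loc.py <<'E'
from h import *
import pickle
d=pickle.load(open('top0.pkl','rb'))
def P(l,s,ox,z): return np.array([px2w(d,(u+.5)/s-.5+ox,(v+.5)/s-.5+100,z)[:2] for u,v in l])
T={'block':P([(62,258),(196,266),(182,399),(46,388)],4.4,140,10),'short':P([(290,212),(406,204),(427,493),(312,502)],4.4,140,10),
'long':P([(396,100),(503,107),(478,501),(370,493)],4,230,10),'mid':P([(597,132),(702,122),(747,447),(641,460)],4,230,10)}
tr={}
for k,c in T.items():
    ax=(c[0]+c[1]-c[2]-c[3])/2
    tr[k]=(c.mean(0),np.arctan2(ax[1],ax[0]))
    if __name__=='__main__': print(k,c.mean(0).round(1),tr[k][1].round(3),[np.linalg.norm(c[i]-c[i-1]).round(1) for i in range(4)])
E
python3 loc.py
python3 - <<'E'
from loc import *
print(P([(105,33),(166,33),(169,385),(108,385)],4,230,60))
print(P([(237,72),(298,72),(290,357),(229,357)],4,230,60))
print(P([(88,168),(318,160),(203,195)],4,230,118), P([(187,185)],4,230,168))
w=cam('wrist');print({k:w[k] for k in w if k!='img'})
E
```

```text
block [517.5 332.4] -0.049 [np.float64(88.5), np.float64(89.8), np.float64(90.3), np.float64(90.5)]
short [506.1 174.1] 0.12 [np.float64(196.7), np.float64(77.8), np.float64(196.0), np.float64(75.7)]
long [ 532.7 -168.8] -0.05 [np.float64(293.9), np.float64(79.3), np.float64(294.4), np.float64(77.8)]
mid [ 544.6 -340. ] 0.13 [np.float64(245.7), np.float64(78.2), np.float64(243.8), np.float64(77.4)]
[[708.97030196  77.87564412]
 [710.26893863  33.98548092]
 [453.52874073  23.47840467]
 [452.24757686  66.24432814]]
[[682.66272111 -17.89734388]
 [683.9590666  -61.64816944]
 [476.01769741 -60.86148812]
 [474.73546055 -18.01873318]]
[[592.49262888  82.46363021]
 [602.80612425 -74.63566812]
 [575.85034112   3.27249048]] [[569.06468287  13.58246805]]
{'fovy': 65.70646984690485, 'cx': 279.6108278477213, 'cy': 212.0906574448602, 'eye': array([ 292.37949696, -472.75884564,  383.5939399 ]), 'orientation': array([ 2.85231025e+00,  1.56962577e-03, -1.15982327e+00])}
```

Tray sizes match their nominals (90, 196, 246 and 296 mm outer). Next is a close look at the stack from above.

Run:
```python
from loc import *
cur=robot.current_qpos()
for y in (0,np.pi/2,-np.pi/2,np.pi): print(y,robot.inverse_kinematics([560,5,320],[np.pi,0,y]))
robot.move_ptp([570,5,330],[np.pi,0,0])
w=cam('wrist');w['fish']=1;pickle.dump(w,open('w1.pkl','wb'));print(robot.current_t(),w['eye'],w['orientation'])
cv2.imwrite('pics/w1.png',cv2.resize(w['img'],(800,600),interpolation=cv2.INTER_CUBIC))
```

```text
0 [-1.90234983e-01  2.26417659e-01  1.27703470e+00 -4.44089210e-16
  1.63814029e+00  1.38056134e+00]
1.5707963267948966 [-0.19023498  0.22641766  1.2770347   0.          1.63814029 -0.19023498]
-1.5707963267948966 [-1.90234983e-01  2.26417659e-01  1.27703470e+00 -4.44089210e-16
  1.63814029e+00  2.95135767e+00]
3.141592653589793 [-0.19023498  0.22641766  1.2770347   0.          1.63814029 -1.76103131]
2.4583 [649.8867761    3.91566378 519.50021786] [ 2.85148552e+00 -4.15328073e-04 -1.57065265e+00]
```

View pics/w1.png

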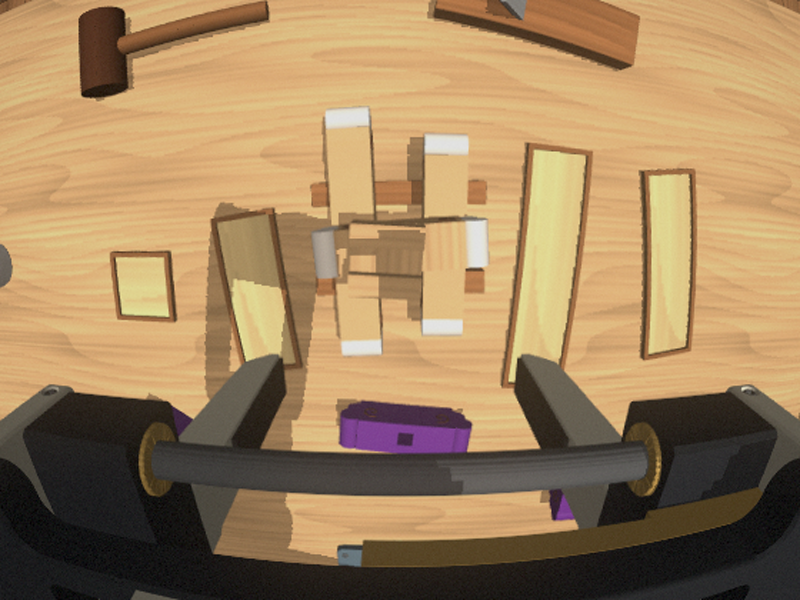

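Run:
```python
import pickle,cv2
w=pickle.load(open('w1.pkl','rb'))['img']
cv2.imwrite('pics/w1c.png',cv2.resize(w[130:220,205:355],None,fx=5.3,fy=5.3,interpolation=cv2.INTER_CUBIC))
```

```text
(no output)
```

View pics/w1c.png

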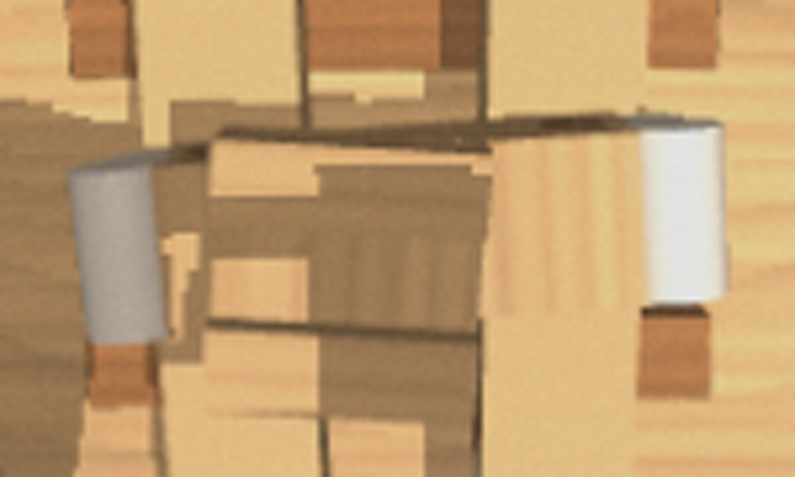

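```bash
cat > q.py <<'E'
from h import *
import pickle
def W(f,l,s,ox,oy,z):
    d=pickle.load(open(f,'rb')); return np.array([px2w(d,(u+.5)/s-.5+ox,(v+.5)/s-.5+oy,z)[:2] for u,v in l])
def show(p):
    print(p.round(1).tolist(),'mean',p.mean(0).round(1),[np.linalg.norm(p[i]-p[i-1]).round(1) for i in range(len(p))])
E
python3 - <<'E'
from q import *
a=(5.3,205,130)
b=W('w1.pkl',[(210,140),(492,152),(478,425),(207,416)],*a,168);show(b)
g=W('w1.pkl',[(207,320),(480,335)],*a,168);g=g[1]-g[0];print('groove',np.arctan2(g[1],g[0]))
s=W('w1.pkl',[(152,162),(640,132),(648,305),(165,340)],*a,118);show(s);e=(s[1]+s[2]-s[0]-s[3]);print(np.arctan2(e[1],e[0]))
k=(800/560,0,0)
l=W('w1.pkl',[(327,127),(370,127),(381,340),(342,340)],*k,68);show(l);e=(l[0]+l[1]-l[2]-l[3]);print(np.arctan2(e[1],e[0]))
m=W('w1.pkl',[(425,155),(468,155),(463,319),(422,319)],*k,68);show(m);e=(m[0]+m[1]-m[2]-m[3]);print(np.arctan2(e[1],e[0]))
E
```

```text
[[608.6, 42.2], [605.9, -15.6], [547.7, -13.3], [549.7, 44.3]] mean [578.   14.4] [np.float64(58.9), np.float64(57.9), np.float64(58.3), np.float64(57.7)]
groove -1.6284640590720822
[[597.7, 61.6], [604.8, -53.2], [563.1, -56.3], [554.5, 59.7]] mean [580.   3.] [np.float64(43.2), np.float64(115.0), np.float64(41.8), np.float64(116.4)]
-1.5024378695666747
[[691.6, 73.5], [690.5, 32.0], [475.1, 23.1], [474.9, 64.0]] mean [583.   48.2] [np.float64(216.9), np.float64(41.5), np.float64(215.6), np.float64(40.9)]
0.04237958078049714
[[663.1, -20.5], [664.0, -62.1], [498.1, -61.6], [498.2, -19.2]] mean [580.8 -40.9] [np.float64(164.9), np.float64(41.5), np.float64(165.9), np.float64(42.4)]
-0.005202262834998356
```

Block, short, mid and long all measure true to size (58 square; 42×116, 42×166 and 42×216 between noses). Now the block.

```bash
cat >> h.py <<'E'
pi=np.pi
def job(src,yaw,ztop_under,dst,dyaw,tz,open_,lift=70):
    """src xy, underside z at source; tz = TCP height above underside"""
    g=ztop_under+tz
    robot.move_linear([*src,g+lift+20],[pi,0,yaw],speed=200) 
    robot.move_gripper(open_)
    robot.move_linear([*src,g],speed=100)
    robot.move_gripper(0.0)
    print('width',robot.current_gripper_width()*93,robot.current_tcp_pos().round(1))
    robot.move_linear([*src,g+lift],speed=80)
    robot.move_linear([*dst,max(g+lift,110)],[pi,0,dyaw],speed=150)
    print('held',robot.current_gripper_width()*93)
    robot.move_linear([*dst,5+tz+5],speed=100)
    r=robot.move_linear([*dst,5+tz-2],speed=15,f_stop=4)
    print('touch',r,robot.current_tcp_pos().round(1),robot.current_contact_force().round(1))
    robot.sleep(.2); robot.move_gripper(open_); robot.sleep(.2)
    p=robot.current_tcp_pos(); robot.move_linear([p[0],p[1],p[2]+120],speed=150)
    print('t',robot.current_t())
E
cat >> h.py <<'E'
def snap(n,name):
    import pickle
    w=cam(n); w['fish']=n=='wrist'; pickle.dump(w,open(name+'.pkl','wb'))
    cv2.imwrite(f'pics/{name}.png',cv2.resize(w['img'],(800,600),interpolation=cv2.INTER_CUBIC))
E
python3 - <<'E'
from loc import *
job([578,14.4],pi/2-.045,118,tr['block'][0],pi/2+tr['block'][1],11,.87)
snap('wrist','w2');snap('top','t2')
E
```

```text
width 57.48992434881854 [578.1  14.4 129.3]
held 57.36123981653062
touch True [517.6 332.4  16.2] [-0.5 -1.   3.8]
t 13.7667
```

View pics/w2.png

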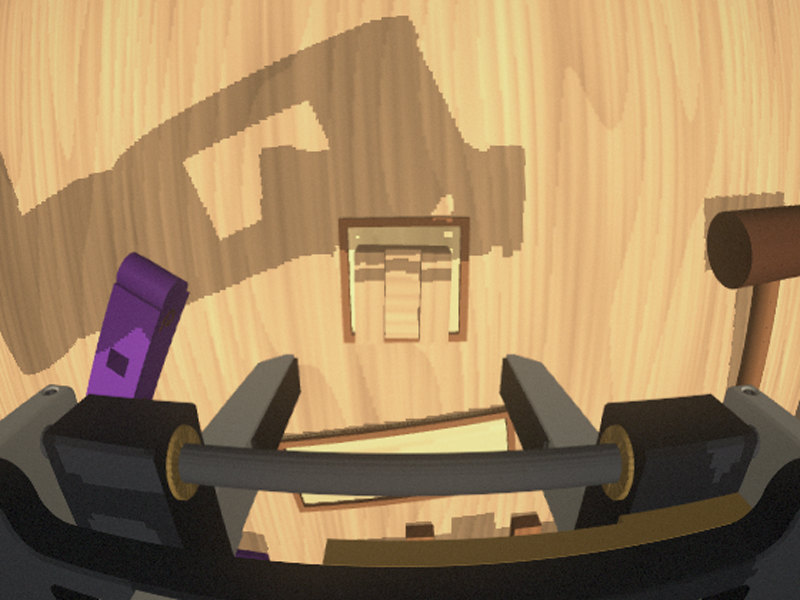

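The block sits square in its tray at (404,290), and contact came at the expected height. Next is the short arm, then a look at the stack and the short tray.

Run:
```python
from loc import *
job([580,3],1.639,68,tr['short'][0],tr['short'][1],14,.68)
robot.move_ptp([560,60,330],[pi,0,0])
snap('wrist','w3')
```

```text
width 41.20246023235482 [580.1   3.   82.4]
held 41.676384791535845
touch True [506.4 174.3  19.3] [-1.  -1.   3.9]
t 24.2333
```

View pics/w3.png

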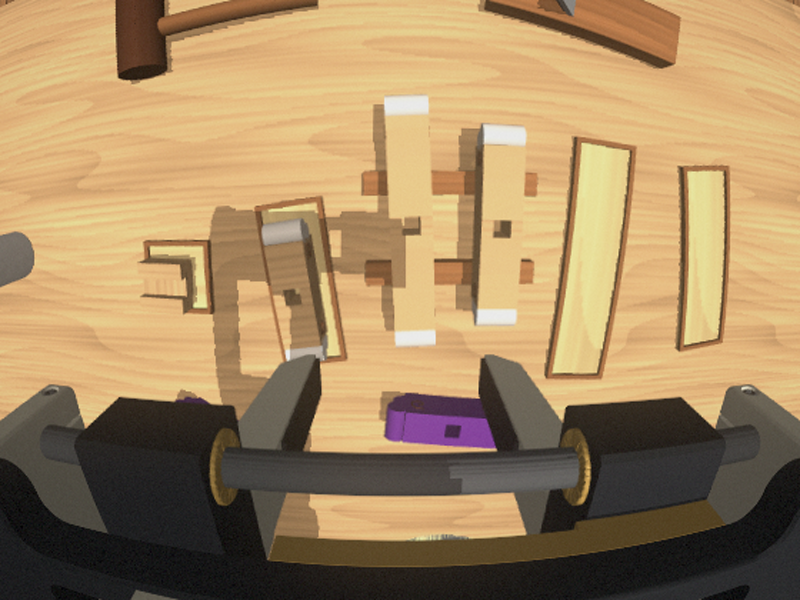

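Both pieces look to be in their trays. I'll check numerically using the mortises: short (291,296), long (411,226) and mid (503,228), plus the arms' nose edges.

Run:
```python
from q import *
from loc import tr
k=(800/560,0,0)
print(tr)
print(W('w3.pkl',[(291,296)],*k,55),W('w3.pkl',[(411,226),(503,228)],*k,68))
l=W('w3.pkl',[(386,114),(428,114),(434,331),(395,331)],*k,68);show(l);e=(l[0]+l[1]-l[2]-l[3]);print(np.arctan2(e[1],e[0]))
m=W('w3.pkl',[(480,144),(525,145),(517,310),(475,310)],*k,68);show(m);e=(m[0]+m[1]-m[2]-m[3]);print(np.arctan2(e[1],e[0]))
```

```text
{'block': (array([517.52530412, 332.37999023]), np.float64(-0.04917614297132974)), 'short': (array([506.07550817, 174.13871149]), np.float64(0.11971661587075891)), 'long': (array([ 532.66427865, -168.83428181]), np.float64(-0.050016705303890546)), 'mid': (array([ 544.58231377, -339.9743347 ]), np.float64(0.129554621033234))}
[[507.99586668 174.82618271]] [[582.5143534   49.30897518]
 [581.91219303 -41.73929641]]
[[691.5, 73.4], [691.7, 33.6], [474.2, 24.7], [474.2, 65.0]] mean [582.9  49.2] [np.float64(217.4), np.float64(39.8), np.float64(217.6), np.float64(40.3)]
0.03994135975848885
[[663.8, -16.6], [665.1, -61.5], [497.0, -61.6], [497.0, -17.0]] mean [580.7 -39.2] [np.float64(166.8), np.float64(44.9), np.float64(168.1), np.float64(44.6)]
0.0012444535825516358
```

The short arm is about 2 mm from its tray's centre, and the lower arms haven't moved. Now the mid and long arms.

Run:
```python
from loc import *
robot.move_ptp([580,-20,200],[pi,0,0])
job([581,-40.3],-.002,18,tr['mid'][0],tr['mid'][1],14,.66,lift=85)
robot.move_linear([583,48.8,170],[pi,0,.04],speed=200)
job([583,48.8],.041,18,tr['long'][0],tr['long'][1],14,.66,lift=85)
robot.move_ptp([420,0,330],[pi,0,0])
snap('wrist','w4');snap('top','t4');snap('side','s4')
```

```text
width 41.796167071842525 [581.2 -40.3  32.4]
held 41.62068311587602
touch True [ 544.9 -340.2   19.4] [ 0.8 -0.4  5.2]
t 35.0667
width 41.752448244918604 [583.3  49.   32.4]
held 41.61571468910568
touch True [ 533.1 -168.9   19.3] [-0.6 -0.7  4.7]
t 45.6167
```

View pics/w4.png

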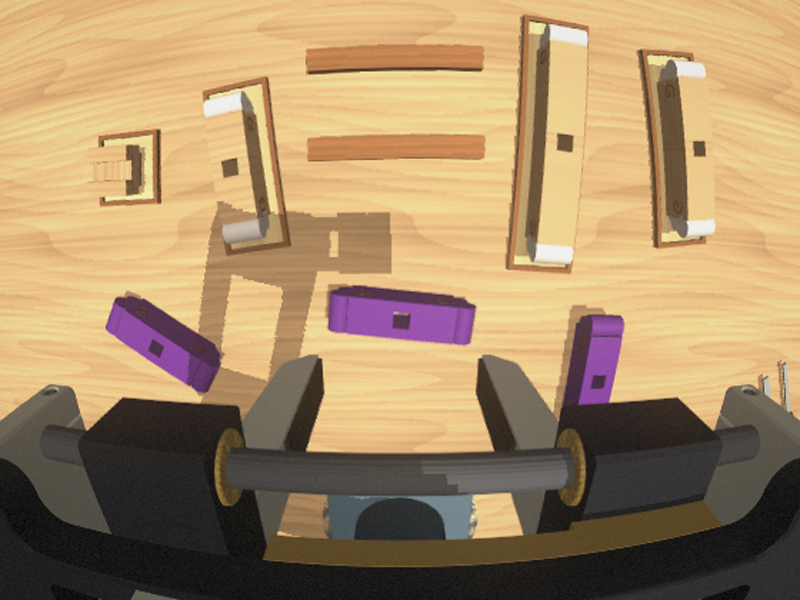

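View pics/s4.png

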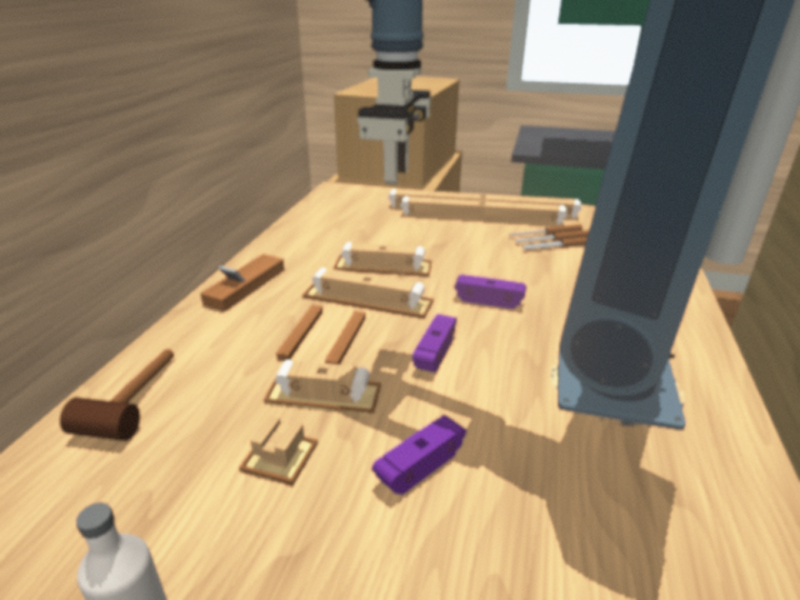

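All four pieces are in their trays. Mortises are at short (230,167), long (565,143) and mid (699,149); the block's top is around (111,170). One numeric check, then hand in.

Run:
```python
from q import *
from loc import tr
k=(800/560,0,0)
p=W('w4.pkl',[(111,170),(230,167),(699,149),(565,143)],*k,55)
e=[np.linalg.norm(q-tr[n][0]).round(1) for q,n in zip(p,['block','short','mid','long'])]
print(e,robot.current_contact_force())
if max(e)<11: robot.hand_in(); print('handed in',robot.current_t())
```

```text
[np.float64(8.0), np.float64(1.3), np.float64(0.5), np.float64(0.8)] [0.79064209 0.34636111 0.03256611]
the job is handed in; nothing more can be done
the job is handed in; nothing more can be done
```

I took the stack apart from the top down: bearing block, short arm, middle arm, long arm. Each piece was lowered into its own tray until it touched the floor, then released, and I handed the job in. The last clock reading was 45.6 s, just before the final pictures.

- **Height:** every piece touched down within 0.5 mm of the expected floor height.
- **Centring:** in the last wrist picture the short, middle and long arms were 1.3, 0.5 and 0.8 mm from their tray centres.
- **Block centring:** the same check gave 8 mm for the block, inside the 16 mm limit. I put that down mostly to a rough reading of its top face from the edge of the fisheye picture. The close-up after release showed it centred side to side, and the gripper let go within 0.5 mm of the tray's measured centre.
- **Surroundings:** I never went near the mallet, hand plane or flask, and they look unmoved in the final side view. The purple look-alikes were left alone too. The arm ended well above everything, with almost no force on the tool.

No check failed; I did not measure the final tilt or angle of the pieces, only judged them by eye.

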